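# Let the bocal case lid down without a knock

### The arm

A 7-joint arm with a two-finger parallel gripper is mounted at the origin on the work surface. World frame = base frame: x ahead of the robot, y to its left, z up, the work surface at z = 0. Lengths are in mm, angles in degrees, forces in N, time in s.
With the tool pointing down it reaches from about 400 to 925 mm from the base axis. Payload 5.6 kg.
Tool frame: the origin (TCP) lies midway between the tips of the shut fingers; the grasp point (between the pads) lies 19 mm behind it; z points along the fingers, y is the line along which they close (so a half turn about z gives the same grasp; the last joint's range is limited). The gripper opens to 85 mm and grips with 20 to 120 N. Pads are 22 mm wide; open, the fingers measure 114 mm over their backs; the gripper's body (76 mm by 85 mm) begins 54 mm behind the grasp point. The pads swing forward as they close: fully open they stand 13 mm farther back than shut.
Start: joints at [-73.224, 26.786, -0.665, 91.828, 0.344, 61.387, -3.226], TCP at [214.233, 613.689, 202.59] pointing down, gripper open.
Joint ranges: [-144.91, 144.91], [-17.63, 115.5], [-89.93, 88.59], [15.96, 139.68], [-74.01, 254.01], [8.47, 105.57], [-167.45, 167.45]. Speed limits (degrees/s): [147.25, 147.25, 180, 180, 180, 180, 180].

### API

Orientations are given as [roll, pitch, yaw] about the fixed x, y, z axes, in that order (R = Rz(yaw) Ry(pitch) Rx(roll)).
In Python, from cell import robot gives the robot as it stands. Calls block until the motion is done:
- robot.movep(position, orientation): joint-space move of the TCP to a pose.
- robot.move_linear(position, attitude=None, rate=150, max_force=None): straight line of the TCP; attitude=None keeps the orientation; rate is the mean speed in mm/s. With max_force (N) it stops when the force on the tool has changed by that much, and returns True; else False.
- robot.movej(angles): joint-space move.
- robot.open_gripper() and robot.grasp(): open the fingers fully, or close them until they stop; the grip force is fixed at half the most.
- robot.dwell(seconds).
- robot.solve_ik(position, orientation): joint angles nearest the present ones, or None.
- robot.read_camera(name): name is "scene" or "top" or "wrist"; returns (picture, depth): 384x512x3 uint8, red, green, blue; 384x512 float32, mm along the optical axis (not along the pixel's ray), 0 where there is no reading.
- robot.get_calibration(name): a dict with "camera_matrix" (3x3 intrinsics, pixels), "k1" (the pictures are not rectified: a ray, as slopes to the right and down, at radius r is drawn at 1 + k1 r^2 times it, then the intrinsics apply), "R" (3x3) and "t" (3): a world point X has camera coordinates R X + t. Camera axes: x right, y down, z forward; pixel columns grow to the right and rows downward; lengths in mm; the calibration is good to about 2 mm. A picture is of the moment at which its call begins: read the wrist's pose just before it. get_calibration takes no time and is no camera call; for the wrist camera it gives the pose at the moment of the call.
A pose or a line that the arm cannot do raises robot.MotionError and nothing moves.
- robot.finish_job(): hands the job in; it is judged then, once.
Trained networks look in the newest picture that a camera, given by its name, has taken for a name from the list of things; names that differ only in an ending like _2 or _b are one class to them, and where a whole thing is asked for, a point or a joint stands for the part that bears it (a point fixed in the world has none). Each returns a list of dicts, best first, with "score" (0 to 1); they miss things now and then, are a little off and sometimes report something else, mostly with a low value. They report only what shows in the picture. A call takes as long as a camera call.
- robot.masks_of(name, camera): "pixels" (384x512 bool, what is visible of it) and "pixel" ([row, column] in pixels, amid what is visible of it).
- robot.tip_of(name, camera): "pixel" ([row, column] in pixels: a listed point, or the origin of a listed thing).
Readings, each from a call of its own:
- robot.current_time(): time.
- robot.current_qpos(): joint angles.
- robot.current_joint_velocities(): joint speeds.
- robot.current_effort(): joint torques, N m.
- robot.current_ee_pos(): TCP position.
- robot.current_tool_rot(): TCP orientation.
- robot.current_wrist_force(): force on the tool from outside, world axes, zero at the start.
- robot.current_torque(): the same for the moment, N m.
- robot.current_grip_width(): opening from 0.0 (shut) to 1.0 (fully open).
- robot.current_finger_force(): force on a finger pad.
Only numpy, scipy, OpenCV 4.12 (cv2) and the standard library are available. Lean on these libraries where they do the work, as an engineer would, in place of code of your own. Each camera call takes 0.05 s, during which the arm holds its last target. There are 200 camera calls.

### The job

The lid of the bocal case is standing up on tired hinges. With a fingertip tip it forward off its balance, catch it on the back of the finger under its brass lifting plate as it falls, and let it down slowly until it is fully shut, without letting it drop or knock at the end. Do not pinch the lid or its plate or pick anything up, leave the bocal, the cone, the weight and the nipples where they are, and finish clear of everything.

Things in the scene. Friction and masses are not known exactly. Their poses are not given: they have to be found in the camera images.
- case: Dark wooden bocal case, fixed, 146 mm deep (its x) by 250 mm wide (its y), base 66 mm high; in it, 26 mm above the shelf, a blue foam bed with the bocal. Origin: centre of the underside. +x points from its front to its hinged back (the front looks to the robot's right, about world -y, give or take 0.35 rad); +y runs along the hinge; z up.
- lid (a joint): Lid angle, rad: 0 shut, 1.57 underside upright, stop 1.75. Friction holds it from about 1.5 down to a point between 1.25 and 1.2; lower, it falls by itself, slowly at first (1.1 to 0.25 in about 2 to 3 s), and nears shut at 0.6 to 0.9 rad/s, a knock. Damped hinges: 1 N at the lip holds it, 1 to 3 N moves it, no bounce. Wooden lid 146 x 250 x 20 mm, about 0.26 kg; shut, its top is 86 mm above the shelf.
- lid_lip (a point): Middle of the outer edge of the lid's brass lifting plate, on the underside. The flat plate, 80 mm wide (case y), 4 mm thick, flush with the lid's underside, sticks out 32 mm beyond the front of lid and case. The edge is 178 mm from the hinge line: 66 mm above the shelf with the lid shut, free space below; topmost, about 240 mm up, with the lid standing.
- lid_hinge (a point): Middle of the hinge line, at the back top edge of the case base, 66 mm above the shelf; from here the lip lies 178 mm away towards -x of the case, turned up by the lid angle.
- bocal: Copper practice bocal (bent tapered tube, 110 by 195 mm lying flat, 14 mm thick at its cork end) loose in the foam bed. Origin on the bed, near the middle.
- cone: Grey plastic sizing cone standing behind the case, 42 mm across its foot, 95 mm high. Origin: centre of the foot.
- weight: Pewter weight standing in front of the case, to one side of the lifting plate, 44 mm across, 42 mm high. Origin: centre of the foot.
- nipple0: Brass vent nipple standing in front of the case, to the other side of the plate, 17 mm across its flange, 16 mm high. Origin: centre of the foot.
- nipple1: The other brass vent nipple, the same, near the first.

How it is judged (in metres and radians):
On the way:
1. the falling lid is caught: part-way down, it rests on the fingers and is no longer falling freely (value of joint lid between 0.05 and 0.6 rad and velocity of joint lid above -0.4 rad/s and contact force between the fingers and lid above 0.1 N), for 0.2 s.
At the end, for the whole second after the job is handed in: the lid is fully shut (within 0.02 rad), and the bocal, cone, weight and nipples are within 8 mm of where they began (value of joint lid below 0.02 rad and distance of each of bocal, cone, weight, nipple0, nipple1 from where it was at the start of the episode below 0.008 m); the robot touches nothing.
It fails at once if the lid comes down with a knock (faster than 0.45 rad/s, 80 mm/s at the lip, in its last 0.25 rad; the last 6 mm at the lip do not count) (value of joint lid between 0.035 and 0.25 rad and velocity of joint lid below -0.45 rad/s).
It fails at once if the lid or its lifting plate is pinched between the fingers (pressed from both faces at once) ((contact force between the fingers and lid_c5 above 6 N and contact force between the fingers and lid_c6 above 6 N) or (contact force between the fingers and lid_c0 above 6 N and (contact force between the fingers and lid_c1 above 6 N or contact force between the fingers and lid_c2 above 6 N or contact force between the fingers and lid_c4 above 6 N or contact force between the fingers and lid_c5 above 6 N))).
It fails at once if a bystander is lifted, pushed or knocked over (distance of any of bocal, cone, weight, nipple0, nipple1 from where it was at the start of the episode above 0.012 m).
It also fails if it takes over 45 s, if anything falls off the work surface, if the arm or the gripper's body presses on something with over 40 N, if the wrist force passes 120 N, or if a joint passes its speed limit or range.

## Working session

There is one attempt and no reset: what is moved stays moved. The work goes in short steps, each a Python script; the robot and the scene stay as the last script left them, time stands still between calls to the robot, and variables do not carry over. Pictures are saved under pics/ and viewed, at most 10 in all, crops included, and the job is handed in when it is done.

```bash
ls; mkdir -p pics; cat > h.py <<'E'
import numpy as np, cv2
from cell import robot
def ray(cam,px):
    c=robot.get_calibration(cam);K=np.array(c["camera_matrix"],float)
    d=cv2.undistortPoints(np.array([[[px[1],px[0]]]],float),K,np.array([c["k1"],0,0,0,0.]))[0,0]
    return np.array([d[0],d[1],1]),np.array(c["R"]),np.array(c["t"])
def world(cam,px,depth):
    d,R,t=ray(cam,px); return R.T@(d*depth-t)
def onz(cam,px,z):
    d,R,t=ray(cam,px);o=-R.T@t;v=R.T@d; return o+v*(z-o[2])/v[2]
def cloud(cam,mask,D):
    c=robot.get_calibration(cam);K=np.array(c["camera_matrix"],float)
    r,q=np.nonzero(mask&(D>0)); p=np.stack([q,r],1).astype(float)[:,None]
    d=cv2.undistortPoints(p,K,np.array([c["k1"],0,0,0,0.]))[:,0]
    P=np.c_[d,np.ones(len(d))]*D[r,q][:,None]
    return (P-np.array(c["t"]))@np.array(c["R"])
E
cat > a.py <<'E'
from h import *
np.set_printoptions(precision=1,suppress=True)
for cam in ("scene","top"):
    I,D=robot.read_camera(cam); cv2.imwrite(f"pics/{cam}0.png",I[:,:,::-1]); 
    np.save(f"{cam}D.npy",D)
    for n in ("case","lid","lid_lip","lid_hinge","cone","weight","nipple0","nipple1"):
        t=robot.tip_of(n,cam)[:2]; m=robot.masks_of(n,cam)[:1]
        for k in t:
            r,q=np.round(k["pixel"]).astype(int)
            w=world(cam,k["pixel"],D[r,q]) if 0<=r<384 and 0<=q<512 else None
            print(cam,n,"tip",np.array(k["pixel"]),round(k["score"],2),w)
        for k in m:
            P=cloud(cam,k["pixels"],D)
            if len(P): print("   mask",len(P),round(k["score"],2),np.percentile(P,2,axis=0),np.median(P,0),np.percentile(P,98,axis=0)); np.save(f"m_{cam}_{n}.npy",P)
print(robot.current_time(),robot.current_tool_rot(),robot.current_grip_width(),robot.current_wrist_force())
E
python3 a.py
```

```text
pics
scene case tip [224.5 202.6] 0.71 [647.2 -39.4  33.8]
   mask 11112 0.69 [ 471.4 -123.1    7.2] [631.3 -14.2  42.4] [733.2  54.6 213.6]Traceback (most recent call last):
  File "a.py", line 7, in <module>
    t=robot.tip_of(n,cam)[:2]; m=robot.masks_of(n,cam)[:1]
      ~~~~~~~~~~~~^^^^^^^
ValueError: it knows: bocal, case, cone, lid_hinge, lid_lip, nipple, weight
```

```bash
sed -i 's/"case","lid","lid_lip"/"case","lid_lip"/; s/"nipple0","nipple1"/"nipple"/' a.py; python3 a.py
```

```text
scene case tip [221.7 201.1] 0.58 [648.  -41.5  41.3]
   mask 11164 0.68 [ 471.7 -123.     6. ] [631.6 -14.3  42.4] [733.2  54.7 213.5]
scene lid_lip tip [104.6 216.7] 0.69 [589.2  -2.5 242.5]
   mask 2801 0.93 [469.  -15.3  68.7] [633.1  27.9 153.5] [709.6  61.6 239.4]
scene lid_hinge tip [191.5 235.6] 0.94 [597.2  24.   67.5]
   mask 2871 0.94 [467.6 -15.4  65.5] [631.   27.5 153.3] [709.6  63.2 238.8]
scene cone tip [216.1 281.5] 0.95 [618.4 109.3  19.5]
scene weight tip [193.8 115.4] 0.94 [ 516.4 -223.    16.8]
scene weight tip [222.7 202.9] 0.33 [645.  -38.7  36.2]
   mask 457 0.61 [ 439.  -257.7   -1.9] [ 504.5 -224.2   21.4] [ 516.8 -204.7   42. ]
scene nipple tip [274.9 138.4] 0.58 [ 737.5 -149.5    6.2]
   mask 77 0.56 [ 766.9 -195.7    1.9] [ 773.7 -188.1    5.9] [ 778.  -182.6   16.5]
top case tip [182.7 292.9] 0.62 [600.8 -42.2  38.6]
   mask 8371 0.96 [ 476.1 -125.4   22.6] [595.1 -26.9  44.8] [721.5  56.1 229. ]
top lid_lip tip [180.8 276.9] 0.63 [591.6   3.1 238.6]
   mask 3330 0.67 [470.5 -13.8  70.8] [585.   22.9 206. ] [700.6  61.9 241. ]
   mask 3277 0.71 [468.9 -13.5  78.8] [583.8  23.  206.6] [699.2  61.8 241.1]
top cone tip [183.3 224.3] 0.55 [599.3 108.   71.5]
   mask 256 0.73 [583.5  96.7   4.4] [598.4 112.7  26.9] [620.1 133.2  96.7]
   mask 328 0.7 [ 475.1 -244.8    1.8] [ 494.9 -220.1   24.2] [ 514.9 -203.4   45.5]
top nipple tip [127.8 332.8] 0.54 [ 729.6 -140.5    4. ]
top nipple tip [108.9 352.9] 0.4 [ 771.5 -186.7   17.5]
   mask 45 0.62 [ 725.5 -155.6   -3.1] [ 731.4 -147.4    5.5] [ 741.  -140.7   19.1]
1.45 [180.    0.  160.8] 1.0030350131066559 [-0.1  0.5  0.1]
```

View pics/scene0.png

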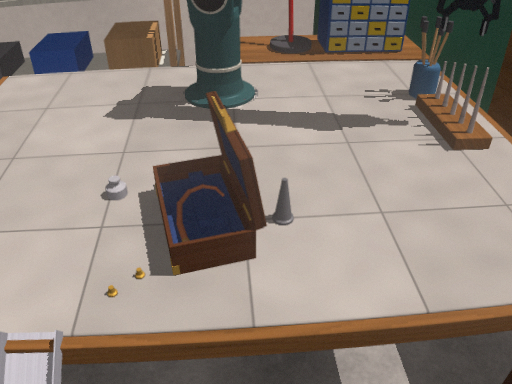

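View pics/top0.png

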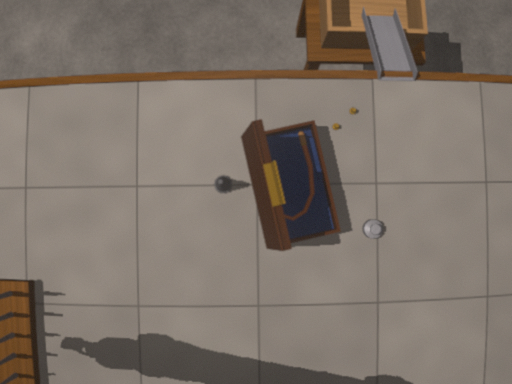

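Scene: the lid stands with its brass plate on top at about (row 110, col 220). The weight is at (188, 116) and the nipples at (272, 139) and (290, 112), so there is a clear corridor in front of the plate. Top: the plate is at (184, 274) and the cone is behind the case at (184, 224). Next I'll fit the lid and check IK for a 45° attitude from the front.

```bash
cat > b.py <<'E'
from h import *
from scipy.spatial.transform import Rotation as Ro
np.set_printoptions(precision=3,suppress=True)
# lid underside plane (scene) 
P=np.load("m_scene_lid_lip.npy"); P=P[(P[:,2]>95)&(P[:,2]<225)]
for i in range(6):
    c=np.median(P,0) if i==0 else P.mean(0); n=np.linalg.svd(P-c,full_matrices=False)[2][2]; e=(P-c)@n; P=P[abs(e)<max(2,1.5*np.std(e))]
n*=-np.sign(n[1]); print("plane",len(P),n,np.std(e),"theta",np.arccos(-n[2]) ,"front yaw",np.degrees(np.arctan2(n[1],n[0])))
# case rim / hinge axis from top cloud
for cam in("scene","top"):
    Q=np.load(f"m_{cam}_case.npy"); Q=Q[(abs(Q[:,2]-66)<5)]; r=cv2.minAreaRect(Q[:,:2].astype(np.float32)); print(cam,"rim",len(Q),r)
T=np.load("m_top_lid_lip.npy"); T=T[T[:,2]>232]; r=cv2.minAreaRect(T[:,:2].astype(np.float32)); print("plate",len(T),T.mean(0),r)
T=np.load("m_top_lid_lip.npy"); T=T[abs(T[:,2]-208)<5];r=cv2.minAreaRect(T[:,:2].astype(np.float32)); print("woodtop",len(T),T.mean(0),r)
E
python3 b.py
```

```text
plane 677 [ 0.216 -0.954 -0.209] 1.3915010643163719 theta 1.360360470146808 front yaw -77.25808882920298
scene rim 1346 ((596.7789306640625, -37.08552551269531), (254.50860595703125, 161.82937622070312), 12.170778274536133)
top rim 633 ((597.6564331054688, -33.98130798339844), (248.64431762695312, 166.33853149414062), 12.311723709106445)
plate 148 [588.429   0.674 239.743] ((588.8115844726562, 0.7758407592773438), (79.11859893798828, 6.226592063903809), 12.054523468017578)
woodtop 991 [588.373  14.03  210.561] ((587.6490478515625, 14.215106964111328), (248.07542419433594, 22.495967864990234), 12.238753318786621)
```

```bash
cat > g.py <<'E'
from h import *
from scipy.spatial.transform import Rotation as Ro
yw=np.radians(12.2); f=np.array([np.sin(yw),-np.cos(yw)]); a=np.array([np.cos(yw),np.sin(yw)])
def W(u,z,v=0): return [*(f*(98+u)+a*(575.2+v)),z]   # u: mm in front of hinge line
def lip(th): return 178*np.cos(th),66+178*np.sin(th)
def att(tilt,roll):
    t=np.radians(tilt); d=np.r_[-f*np.cos(t),-np.sin(t)]; y=np.r_[a,0]
    R=Ro.from_matrix(np.c_[np.cross(y,d),y,d])*Ro.from_euler('z',roll,degrees=True)
    return list(R.as_euler('xyz',degrees=True))
E
python3 - <<'E'
from g import *
np.set_printoptions(precision=0,suppress=True)
pts=dict(hi=(150,400),behind=(2,236),push=(60,222),over=(95,255),front=(215,110),catch=(149,105),end=(163,35),low=(163,22),out=(260,30))
for tilt in (40,45,50,55):
  for roll in (0,90,180,-90):
    s={k:robot.solve_ik(W(*p),att(tilt,roll)) for k,p in pts.items()}
    print(tilt,roll,[k for k in s if s[k] is None], np.array(s['behind']) if s['behind'] is not None else '',np.array(s['end']) if s['end'] is not None else '')
E
```

```text
40 0 [] [ -9.  39.  39.  93. -57.  99.  58.] [ 15.  59.  21.  78. -50.  92.  66.]
40 90 [] [ -7.  38.  35.  93. -56.  97. -34.] [  8.  62.  34.  79. -59.  98. -19.]
40 180 [] [  -8.   39.   38.   93.  -57.   99. -123.] [   6.   63.   38.   79.  -61.  100. -108.]
40 -90 [] [ 43.  41. -39.  89. -23.  77. 119.] [ 18.  58.  16.  78. -47.  90. 154.]
45 0 [] [-12.  38.  41.  94. -55.  96.  56.] [ 13.  57.  23.  81. -49.  88.  66.]
45 90 [] [ -9.  36.  36.  94. -53.  94. -35.] [  5.  60.  36.  81. -58.  94. -19.]
45 180 [] [ -18.   41.   51.   95.  -59.  100. -120.] [  -2.   66.   51.   82.  -67.  102. -104.]
45 -90 [] [-18.  41.  51.  95. -59. 100. 150.] [ 17.  56.  16.  80. -45.  85. 153.]
50 0 [] [-15.  35.  42.  95. -52.  92.  54.] [ 10.  54.  25.  84. -48.  84.  65.]
50 90 [] [-12.  34.  38.  95. -50.  90. -37.] [  3.  58.  38.  84. -57.  89. -20.]
50 180 [] [ -27.   45.   64.   96.  -62.  103. -118.] [  -4.   63.   51.   85.  -65.   97. -105.]
50 -90 [] [-20.  38.  50.  95. -56.  95. 147.] [ 16.  53.  15.  83. -42.  80. 151.]
55 0 [] [-17.  32.  41.  96. -48.  87.  51.] [  7.  52.  27.  86. -48.  79.  65.]
55 90 [] [-15.  32.  39.  96. -47.  86. -40.] [ -0.  56.  39.  87. -56.  85. -20.]
55 180 [] [ -29.   42.   64.   97.  -59.   98. -120.] [ -12.   68.   63.   88.  -72.  101. -102.]
55 -90 [] [-23.  36.  51.  96. -53.  91. 145.] [ 14.  50.  15.  86. -40.  75. 150.]
```

```bash
python3 - <<'E'
from g import *
np.set_printoptions(precision=1,suppress=True)
A=att(45,90); T=robot.current_time
def L(u,z,r,**k):
    t=T(); s=robot.move_linear(W(u,z),attitude=A,rate=r,**k); print((u,z),round(T()-t,2),s)
robot.grasp(); print(T(),robot.current_grip_width())
p=robot.current_ee_pos(); robot.move_linear([p[0],p[1],430],rate=300)
robot.movep(W(150,420),A); print(T(),robot.current_qpos())
L(84,254,300); L(225,105,350); L(149,100,250); 
print(robot.current_wrist_force(),robot.current_ee_pos(),W(149,100))
I,D=robot.read_camera("scene"); cv2.imwrite("pics/s1.png",I[:,:,::-1]); print(T())
E
```

```text
2.2167 0.0007988367880942557
6.175 [ 39.9  36.3 -26.1  64.4 -24.6 104.1 -63.7]
(84, 254) 0.74 False
(225, 105) 0.73 False
(149, 100) 0.46 False
[-0.1 -0.1  0. ] [ 615.4 -117.2  103.4] [np.float64(614.4068471178433), np.float64(-119.86770296752613), 100]
8.1583
```

View pics/s1.png

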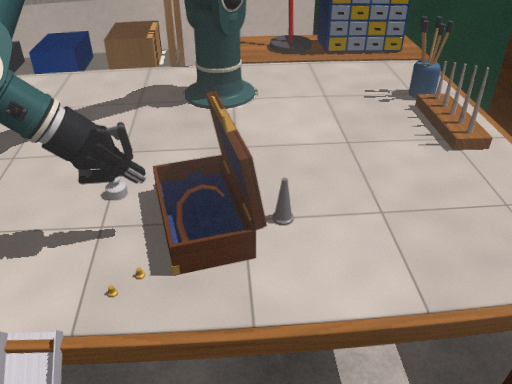

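The gripper is in front of the case with its tip at about (178, 143). I'll check that against the projected TCP before going on.

```bash
python3 - <<'E'
from g import *
np.set_printoptions(precision=1,suppress=True)
c=robot.get_calibration("scene")
def proj(X): return cv2.projectPoints(np.array([X],float),cv2.Rodrigues(np.array(c["R"],float))[0],np.array(c["t"],float),np.array(c["camera_matrix"],float),np.array([c["k1"],0,0,0,0.]))[0].ravel()
print("tip",proj(robot.current_ee_pos()),robot.current_ee_pos(),robot.current_tool_rot(),att(45,90))
for n,X in dict(hinge=W(0,66),lip=W(28,241),front=W(146,66),shutlip=W(178,66)).items(): print(n,X,proj(X))
I,D=robot.read_camera("scene"); cv2.imwrite("pics/s2.png",cv2.resize(I[90:290,40:320,::-1],None,fx=2.5,fy=2.5))
E
```

```text
tip [155.3 185.8] [ 615.4 -119.1  102.6] [-135.2   -0.2   12.3] [np.float64(-135.0), np.float64(1.2722218725854067e-14), np.float64(12.199999999999992)]
hinge [np.float64(582.9194524459904), np.float64(25.76726528110217), 66] [236.2 187.6]
lip [np.float64(588.8365467467413), np.float64(-1.6003797589085167), 241] [217.3 105.3]
front [np.float64(613.7728727284772), np.float64(-116.93545528466782), 66] [159.2 201.4]
shutlip [np.float64(620.5352662150497), np.float64(-148.21276390182288), 66] [141.7 204.5]
```

View pics/s2.png

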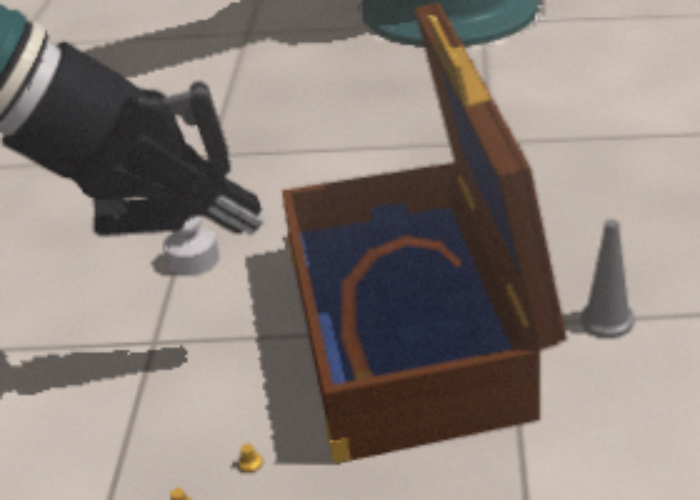

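The visible fingertips at full (177, 145) stop about 13 px short of the projected TCP at (186, 155). I'll measure that with depth.

```bash
python3 - <<'E'
from g import *
np.set_printoptions(precision=1,suppress=True)
R=Ro.from_euler('xyz',robot.current_tool_rot(),degrees=True).as_matrix(); p=np.array(robot.current_ee_pos())
for cam in("scene","top"):
    I,D=robot.read_camera(cam)
    P=cloud(cam,np.ones(D.shape,bool),D); Q=(P-p)@R
    m=(abs(Q[:,0])<60)&(abs(Q[:,1])<70)&(Q[:,2]>-120)&(Q[:,2]<40)&(P[:,2]>50)&(P[:,1]<-112); q=Q[m]
    print(cam,m.sum(),"max z",np.sort(q[:,2])[-8:])
    for z0 in range(-90,30,10):
        k=q[(q[:,2]>=z0)&(q[:,2]<z0+10)]
        if len(k): print(z0,len(k),k.min(0),k.max(0))
E
```

```text
scene 1910 max z [33.6 33.7 33.8 33.8 34.5 34.7 37.8 38.7]
-90 273 [-12.7 -43.1 -90. ] [ 14.8  41.9 -80. ]
-80 189 [-10.5 -34.9 -80. ] [ 14.7  32.8 -70. ]
-70 83 [ -9.  -14.9 -70. ] [ 13.6  12.8 -60.2]
-60 101 [ -7.  -14.  -59.9] [ 12.6  14.5 -50.1]
-50 95 [-10.4 -14.3 -50. ] [ 12.9  14.4 -40.1]
-40 71 [ -4.7 -13.3 -39.7] [ 13.4  11.9 -30.1]
-30 6 [ -5.8  -6.  -29.9] [  9.5   1.6 -27.2]
20 14 [-54.2  20.   28.5] [15.9 22.8 30. ]
top 523 max z [36.1 36.7 37.3 38.4 39.1 39.1 39.2 39.8]
-90 12 [-13.2 -44.6 -89.5] [  9.3 -11.5 -80.1]
-80 29 [-13.4 -33.6 -80. ] [ 12.6   3.8 -71.8]
-70 13 [ -7.5 -16.4 -65.4] [  6.5 -11.5 -60. ]
-60 46 [-11.5 -16.8 -59.6] [ 10.4  -2.4 -50.3]
-50 44 [-11.5 -15.8 -49.9] [ 10.5  -3.6 -40. ]
-40 34 [-11.4 -15.5 -39.8] [ 10.3  -3.8 -30.9]
-30 8 [ -7.   -8.3 -29.4] [  7.6  -5.5 -27.5]
20 25 [-58.9  15.8  26.2] [ 7.4 22.  30. ]
```

Both cameras put the visible fingertips about 28 mm short of the reported TCP, along the tool axis and centred. A light touch on the shelf, in the free spot in front of the case, will settle it.

```bash
python3 - <<'E'
from g import *
np.set_printoptions(precision=1,suppress=True)
A=att(45,90)
robot.move_linear(W(230,40),rate=250)
s=robot.move_linear(W(230,-12),rate=25,max_force=3)
print(s,robot.current_ee_pos(),robot.current_wrist_force())
robot.move_linear(W(230,105),rate=250); print(robot.current_time())
E
```

```text
False [ 631.6 -199.1  -11.9] [ 0.3  0.3 -0.3]
11.7083
```

No contact at TCP z = -12, so the real tip is about 30 mm short of the reported TCP, as the cameras show. I'll correct for it and go behind the plate.

```bash
cat >> g.py <<'E'
A=att(45,90)
def tip(u,z,r,**k):   # place the real fingertip (30 mm short of the TCP)
    s=robot.move_linear(W(u-21,z-21),attitude=A,rate=r,**k); return s
E
python3 - <<'E'
from g import *
np.set_printoptions(precision=1,suppress=True)
tip(130,290,300); tip(-14,290,250); s=tip(-14,238,120,max_force=2)
print(s,robot.current_wrist_force(),robot.current_ee_pos(),W(-35,217),robot.current_time())
I,D=robot.read_camera("scene"); cv2.imwrite("pics/s3.png",cv2.resize(I[60:260,40:320,::-1],None,fx=2.5,fy=2.5))
E
```

```text
True [-0.7 -0.   0. ] [576.2  57.3 262.7] [np.float64(575.5230845700519), np.float64(59.97682158111552), 217] 13.475
```

View pics/s3.png

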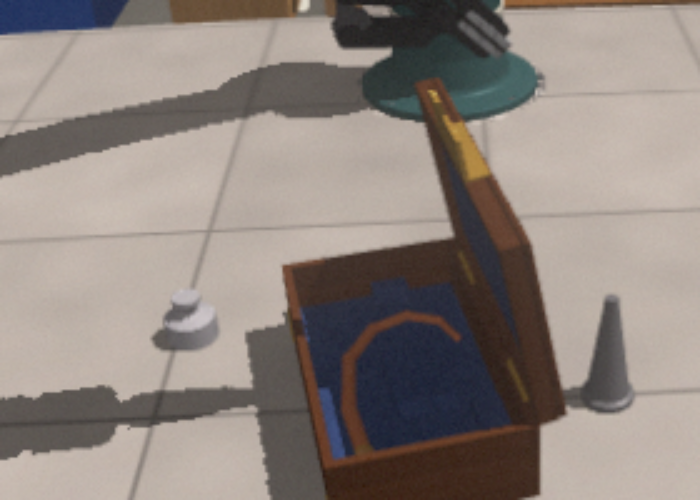

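The finger is above and behind the plate, with its tip at crop (50, 505). The 2 N trip was only motion dynamics. Next: go down, tip the lid, get round in front and catch it.

```bash
python3 - <<'E'
from g import *
np.set_printoptions(precision=1,suppress=True); T=robot.current_time
F=lambda s: print(s,round(T(),2),np.array(robot.current_wrist_force()),np.array(robot.current_ee_pos()))
if tip(-14,238,100,max_force=8): F("stopped"); raise SystemExit
F("behind")
tip(54,224,50); F("pushed")
tip(84,254,250); tip(225,105,350); tip(149,100,250); F("catch")
I,D=robot.read_camera("scene"); cv2.imwrite("pics/s4.png",cv2.resize(I[60:260,40:320,::-1],None,fx=2.5,fy=2.5))
for i in range(4): robot.dwell(.25); F("w")
I,D=robot.read_camera("scene"); cv2.imwrite("pics/s5.png",cv2.resize(I[60:260,40:320,::-1],None,fx=2.5,fy=2.5))
E
```

```text
behind 14.15 [0.1 0.6 0.2] [575.5  60.2 216.9]
pushed 15.69 [ 0.1  0.7 -0.4] [589.8  -6.1 203.2]
catch 17.2 [ 0.4 -0.3  0.4] [610.7 -96.3  82. ]
w 17.5 [-0.1 -0.8  0.6] [ 610.2 -100.3   79.2]
w 17.75 [ 0.6 -1.6 -0.6] [ 610.  -100.    78.7]
w 18.0 [-0.1 -2.6  0.3] [610.1 -99.9  78.8]
w 18.25 [-0.  -1.6 -0.5] [610.  -99.7  79. ]
```

View pics/s5.png

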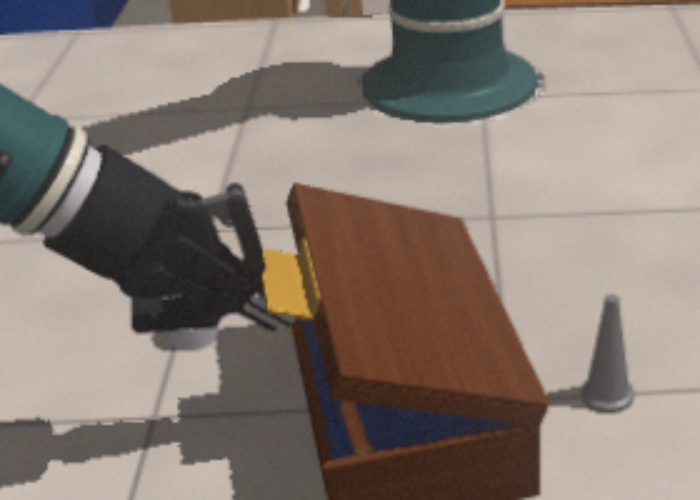

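Caught: the lid rests on the back of the finger about 0.4 rad open, with the plate at crop (250–315, 265–310) and the tip just below it at (325, 280). Now I'll lower it slowly.

```bash
python3 - <<'E'
from g import *
np.set_printoptions(precision=1,suppress=True); T=robot.current_time
F=lambda s: print(s,round(T(),2),np.array(robot.current_wrist_force()),np.array(robot.current_ee_pos()))
tip(162,66,20); F("mid"); tip(174,36,18); F("low"); robot.dwell(.3); F("")
I,D=robot.read_camera("scene"); cv2.imwrite("pics/s6.png",cv2.resize(I[60:260,40:320,::-1],None,fx=2.5,fy=2.5))
P=cloud("scene",np.ones(D.shape,bool),D); fu=P[:,:2]@f-98; v=P[:,:2]@a-575.2
for u0 in (20,60,100,130): 
    m=(abs(fu-u0)<8)&(abs(v)<110)&(P[:,2]>60); print(u0,m.sum(),np.median(P[m,2]))
E
```

```text
mid 20.27 [ 0.8  0.5 -0.6] [ 612.7 -112.1   45. ]
low 22.21 [ 0.3 -0.3  0. ] [ 615.3 -123.7   15.1]
 22.51 [-0.2  0.2  0.9] [ 615.3 -123.8   15. ]
20 605 85.16083385710235
60 615 85.17165676909075
100 632 85.28499623355644
130 639 85.41846424076091
```

View pics/s6.png

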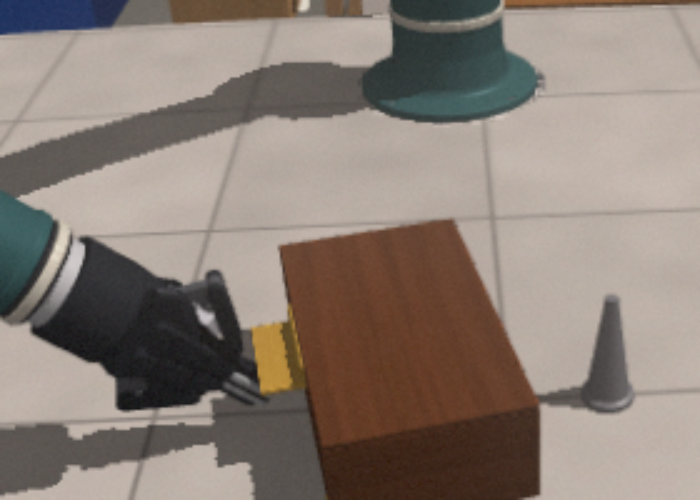

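The lid is shut, with its top level at about 85 mm, and the finger is just below the plate. Now I'll retreat straight out, then up, and check.

```bash
python3 - <<'E'
from g import *
np.set_printoptions(precision=1,suppress=True); T=robot.current_time
tip(200,36,40); tip(270,45,120); tip(290,160,200); robot.dwell(.3)
print(T(),np.array(robot.current_wrist_force()))
for cam in("scene","top"):
    I,D=robot.read_camera(cam); cv2.imwrite(f"pics/{cam}9.png",I[:,:,::-1])
    D0=np.load(f"{cam}D.npy")
    for n in("weight","cone","nipple"):
        print(cam,n,[(np.array(k["pixel"]),round(k["score"],2)) for k in robot.masks_of(n,cam)[:2]])
    P=cloud(cam,np.ones(D.shape,bool),D); fu=P[:,:2]@f-98; v=P[:,:2]@a-575.2
    m=(fu>5)&(fu<140)&(abs(v)<115)&(abs(P[:,2]-86)<25); print("slope",np.polyfit(fu[m],P[m,2],1))
E
```

```text
25.1333 [-0.5 -0.1 -0.4]
scene weight [(array([190.2, 113.2]), 0.76), (array([201.4, 195.7]), 0.57)]
scene cone [(array([206.2, 280.8]), 0.63)]
scene nipple [(array([273. , 140.3]), 0.56)]
slope [ 0.  85.1]
top weight [(array([226.9, 373.2]), 0.64), (array([181.1, 298.3]), 0.6)]
top cone [(array([184.9, 222.8]), 0.81)]
top nipple [(array([125.9, 336.5]), 0.63)]
slope [-0.  86.1]
```

View pics/scene9.png

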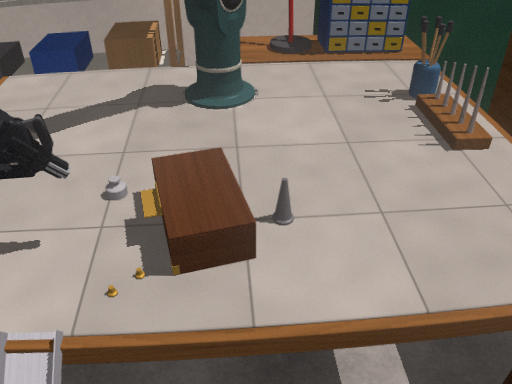

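The lid is flat shut. The weight (188, 116), cone (205, 284) and nipples (272, 139) and (290, 112) are where they started, and the arm is clear at upper left.

```bash
python3 -c "
from cell import robot
print(robot.finish_job())"
```

```text
the job is handed in; nothing more can be done
None
```

The lid was tipped off balance, caught on the back of the finger at about 0.4 rad and lowered slowly until shut. In the last pictures the weight, cone and nipples were where they began (the bocal is hidden under the lid) and the arm was clear; the job is handed in, but no verdict came back.

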